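Hold a spring clip open over the job card

TASK

Lift the lid off the blue box by its knob and lay it flat, right way up, near the middle of the black mat, then take the orange spring clip out of the box. Squeeze its levers so the jaws gape wide, bring it down over the middle of the job card's top edge with one jaw on each side, tips about 10 mm below the edge and the clip not touching the card, and finish holding it there, still squeezed open, so that a sheet can be slipped in. Don't shift the card stand, and leave the two bottles and the hammer alone.

Things in the scene. Friction and masses are not known exactly. Their poses are not given: they have to be found in the camera images.
- clip_box: Blue open-topped steel box, fixed to the bench, 110 (x) by 160 (y) by 96 high, walls and floor 4 thick. Origin: centre of its underside; z up. It may stand left or right of the mat, with the card stand on the other side.
- lid: Grey loose lid lying on the clip box: plate 114 (x) by 164 (y) by 5 thick over a locating lip 95 by 145 by 4 that drops inside the box walls with 3.5 play. Black knob on top at the centre. 0.1 to 0.2 kg. Origin: centre of the lip's underside; it is 92 above the bench when on the box. x and y axes as the box's.
- lid_knob (a point): Centre of the lid's knob: the round head is 30 in diameter and 22 high (11 above and below this point). 34 above the lid's underside (lip), 25 above the plate's top, on a stem 16 in diameter. Axes as the lid's.
- mat: Black rubber mat, 150 (x) by 200 (y) by 3 thick, fixed on the bench. Origin: centre of its underside; its yaw varies a little.
- clip: Orange spring clip, 0.12 kg, standing jaws-down in the box, halves hinged along its x axis. Closed: 80 tall, 50 wide (x), 65 across the lever ends (y). Black rubber pads at the jaw tips, each 10 thick, 12 tall, meet at y = 0. Frame of the -y half (a), origin at the closed tips' underside, z up; held open, it tilts about x by half the joint angle, x staying level.
- clip_arm (a joint): Opening angle of the clip, rad: 0 closed, 0.7 a firm stop (wide open). Squeeze the lever ends together along the clip's y: about 8 N a side to start, 12 N at the stop; 25 N holds it firmly at the stop. Width over the lever ends falls from 65 mm (0) to 37 mm (0.7) while the gap between the jaw tips grows from 0 to 29 mm. Open, the jaws span 48 mm over their outsides.
- clip_pivot (a point): On the pivot axis, mid-width: 42 above the closed jaw tips, 39.5 above the open ones. The lever ends are round bars along x, radius 4, 46 long; their centres are 35 above the pivot and 28.5 to each side when closed, 42.5 above and 14.5 to each side when open. Axes as the clip's.
- clip_tip_a (a point): Jaw tip of the -y half: inner edge of its underside, mid-width.
- clip_tip_b (a point): Jaw tip of the +y half: inner edge of its underside, mid-width.
- card_stand: Job card stand, loose, 0.9 kg: green base 130 (x) by 90 (y) by 16 high with a clamp bar 20 across and up to 28 high, holding an upright stiff white card 120 long (x), 4 thick (y), its top edge 140 above the bench. Origin: centre of its underside; z up.
- card_edge (a point): Middle of the card's top edge: x runs along the edge, y is normal to the card, z up.
- bottle_a: White plastic jar, diameter 42, 72 tall, a bystander. Origin: centre of its underside.
- bottle_b: The same kind of jar, a bystander.
- hammer: Hammer lying across the bench beyond the jars, 260 long, a bystander. Origin: underside, mid-length. Its x axis runs from handle to head.
There are look-alikes about, which are no part of the job. What is shaped like the clip_box but yellow is not meant.

How it is judged:
By the outcome, as a careful person would: the job done as asked, in the order asked, and still so for the second after the job is handed in, while the arm keeps its last pose, push and grip.
It also fails if it takes over 64 s, if anything falls off the work surface, if the arm or the gripper's body presses on something with over 40 N, if the wrist force passes 120 N, or if a joint passes its speed limit or range.

ROBOT

A 6-joint arm with a two-finger parallel gripper is mounted at the origin on the work surface. World frame = base frame: x ahead of the robot, y to its left, z up, the work surface at z = 0. Lengths are in m, angles in rad, forces in N, time in s.
With the tool pointing down it reaches from about 0.325 to 0.85 m from the base axis. Payload 15.5 kg.
Tool frame: the origin (TCP) lies midway between the tips of the shut fingers; the grasp point (between the pads) lies 19 mm behind it (manip.hold_point_z is the distance from the TCP to the grasp point, in m); z points along the fingers, y is the line along which they close (so a half turn about z gives the same grasp; the last joint's range is limited). The gripper opens to 91 mm and grips with 3 to 60 N. Pads are 32 mm wide; open, the fingers measure 118 mm over their backs; the gripper's body (76 mm by 178 mm) begins 60 mm behind the grasp point.
Start: joints at [-1.413, 0.494, 1.345, -0, 1.302, -0.096], TCP at [0.156, -0.605, 0.183] pointing down, gripper open.
Joint ranges: [-2.91, 2.91], [-0.82, 2.16], [0.22, 2.67], [-1.22, 4.37], [0.12, 2.79], [-3.08, 3.08]. Speed limits (rad/s): [1.89, 1.89, 2.57, 3.01, 3.01, 3.01].

INTERFACE

Orientations are given as a unit quaternion [x, y, z, w].
In Python, from plant import manip gives the robot as it stands.
- The arm moves only by the tool play_rows, never from a script. Its argument "motion" is a list of rows, each an object of numbers: "claw": the finger opening in mm, from 0 to 91.2; "x", "y", "z": the shift along the tool's x, y, z scaled (see below); "rx", "ry", "rz": the turn, a rotation vector about the tool's x, y, z scaled (see below). A call has 1 to 20 rows; each row shifts and turns the commanded pose from where the row before left it, along the tool's axes as they then stand; what a row does not reach is not made up. The controller multiplies each number of a shift by 0.03 m and each number of a turn by 10 degrees. A row lasts 1/8 s, in which the tool goes at most 62.5 mm and 10.7 degrees, less where a joint would pass 70% of its speed; a pose out of reach is approached as far as the arm can. A call with a number of a shift or a turn outside -1 to 1 is refused whole. A call with a gripper value outside its range is refused whole. The fingers move at their own pace and stop on an object; "newtons" is the grip in N (left out, the last holds). Time passes only in rows, so rows that do not move let the fingers close. It gives the time, the measured TCP pose, the force and the opening at its end, in the units of the state.
- manip.get_obs(): the state, without advancing time (a new reading comes with each control period).
- manip.grab_frame(name): name is "scene" or "top" or "wrist"; returns a dict with "frame" (480x640x3 uint8, red, green, blue), "range_z" (480x640 float32, m along the optical axis (not along the pixel's ray), 0 where there is no reading), "camera_matrix" (3x3 intrinsics, pixels), "view" (4x4, takes a point from world to camera coordinates); the wrist camera has in their place "T_tool_cam" (4x4, takes a point from camera to tool coordinates, whose origin is the TCP and whose axes are the flange's). Camera axes: x right, y down, z forward; pixel columns grow to the right and rows downward; lengths in m; the calibration is good to about 2 mm. A picture is of the moment at which its call begins: read the wrist's pose just before it.
- manip.close_job(): hands the job in, once; it reports no verdict.
The state is a dict: "t": time; "qpos": joint angles; "dq": joint speeds; "joint_efforts": joint torques, N m; "ee_pos": TCP position; "ee_rot": TCP orientation; "ft_force": force on the tool from outside, world axes, zero at the start; "ft_torque": the same for the moment, N m; "grip_width": finger opening in m.
Only numpy, scipy, OpenCV 4.12 (cv2) and the standard library are available. Lean on these libraries where they do the work, as an engineer would, in place of code of your own. Each camera call takes 0.05 s, during which the arm holds its last target. There are 200 camera calls.

## Working session

There is one attempt and no reset: what is moved stays moved. The work goes in short steps, Python scripts to look and compute and a tool call to move; the robot and the scene stay as the last step left them, time stands still between calls to the robot, and variables do not carry over. Pictures are saved under pics/ and viewed, on a budget of 10 in all, crops included, one or two more only if the job needs it, and the job is handed in when it is done.

Besides the shell and the picture viewer there is one more tool, called after "Call:" as name(argument=value, ...) on one line, values as JSON. play_rows: Moves the arm, as the interface text tells. Its arguments: {"type":"object","properties":{"motion":{"type":"array","items":{"type":"object","properties":{"claw":{"type":"number"},"x":{"type":"number","minimum":-1,"maximum":1},"y":{"type":"number","minimum":-1,"maximum":1},"z":{"type":"number","minimum":-1,"maximum":1},"rx":{"type":"number","minimum":-1,"maximum":1},"ry":{"type":"number","minimum":-1,"maximum":1},"rz":{"type":"number","minimum":-1,"maximum":1}}}},"newtons":{"type":"number"}},"required":["motion"]}

```bash
mkdir -p pics; cat > h.py <<'E'
import numpy as np,cv2
from plant import manip
from scipy.spatial.transform import Rotation as R
def grab(n):
    o=manip.get_obs(); f=manip.grab_frame(n)
    if n=='wrist':
        T=np.eye(4);T[:3,:3]=R.from_quat(o['ee_rot']).as_matrix();T[:3,3]=o['ee_pos']
        C=T@np.array(f['T_tool_cam'])
    else: C=np.linalg.inv(np.array(f['view']))
    f['C']=C; f['K']=np.array(f['camera_matrix']); return f
def cloud(f):
    d=f['range_z'];K=f['K'];v,u=np.mgrid[:480,:640]
    P=np.stack([(u-K[0,2])/K[0,0]*d,(v-K[1,2])/K[1,1]*d,d],-1)
    W=P@f['C'][:3,:3].T+f['C'][:3,3]; W[d<=0]=np.nan; return W
def save(f,n): cv2.imwrite('pics/'+n,f['frame'][:,:,::-1])
def px(f,p):
    c=np.linalg.inv(f['C'])@np.r_[p,1]; q=f['K']@c[:3]; return q[:2]/q[2]
E
python3 - <<'E'
from h import *
for n in ['scene','top']:
    f=grab(n);save(f,n+'1.png');print(n,f['C'].round(3).tolist(),f['K'].tolist())
print(manip.get_obs())
E
```

```text
scene [[0.178, 0.576, -0.798, 1.214], [0.984, -0.114, 0.137, -0.101], [-0.012, -0.81, -0.587, 0.607], [0.0, 0.0, 0.0, 1.0]] [[470.6826258283172, 0.0, 324.94558715467383], [0.0, 470.6826258283172, 240.93133587385287], [0.0, 0.0, 1.0]]
top [[-0.019, -0.988, 0.152, 0.416], [-1.0, 0.022, 0.018, -0.022], [-0.021, -0.152, -0.988, 1.055], [0.0, 0.0, 0.0, 1.0]] [[519.1753923863138, 0.0, 315.20051408057503], [0.0, 519.1753923863138, 241.85469358299756], [0.0, 0.0, 1.0]]
{'t': 0.1, 'qpos': array([-1.41349941e+00,  4.94115455e-01,  1.34604350e+00,  3.85211376e-05,
        1.30251010e+00, -9.54967276e-02]), 'dq': array([-0.00157318, -0.0013036 , -0.00100629, -0.00053732, -0.00120828,
        0.00031215]), 'joint_efforts': array([ 1.81868090e-04, -8.80239058e+01, -3.82545590e+01,  7.07519450e-02,
        4.82958835e-02, -3.86693830e-05]), 'ee_pos': array([ 0.15628036, -0.60477053,  0.18291009]), 'ee_rot': array([ 9.92023052e-01,  1.26055442e-01,  1.93200216e-06, -5.38521671e-04]), 'ft_force': array([ 0.27505096, -0.2023778 , -0.27815737]), 'ft_torque': array([ 0.01262468,  0.05754514, -0.02303057]), 'grip_width': 0.09101327419384266}
```

View pics/scene1.png

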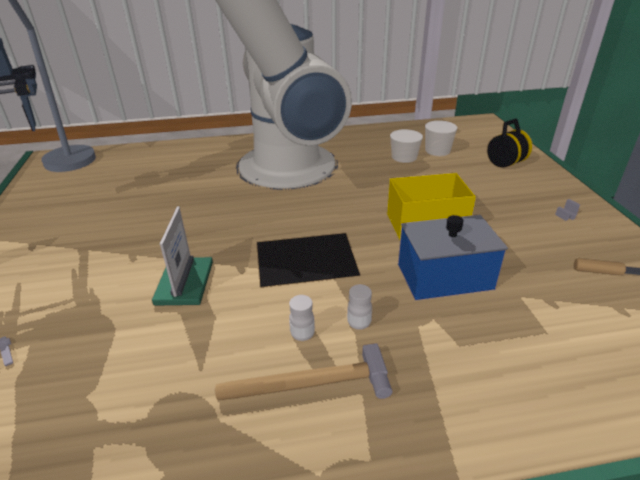

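View pics/top1.png

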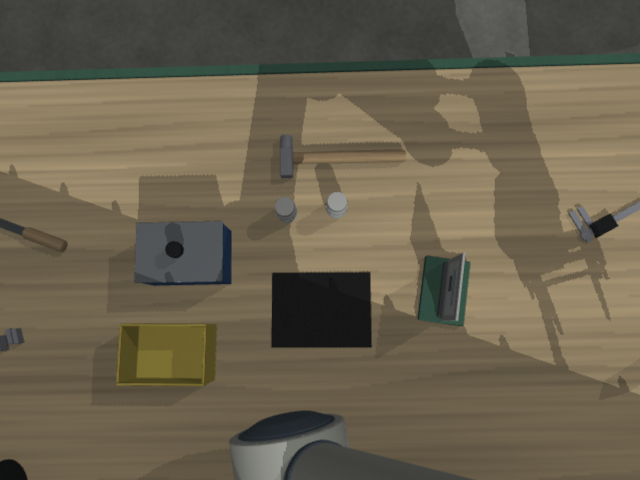

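Scene view: the blue box with grey lid is at about (450,255), the yellow open box behind it at (430,200), mat (305,260), and card stand (183,265). Jars are at (302,318) and (360,307), hammer at (300,380). In the top view the blue box is at (180,252), yellow (163,355), mat (321,310) and card (452,288).
Candidates: blue lidded box at top (180,252) or yellow box at (163,355). I choose blue, per the description.

```bash
cat > m.py <<'E'
from h import *
f=grab('top');W=cloud(f);I=f['frame'].astype(int);hsv=cv2.cvtColor(f['frame'],cv2.COLOR_RGB2HSV)
X,Y,Z=W[...,0],W[...,1],W[...,2]
def rect(m,name):
    p=W[m][:,:2].astype(np.float32);r=cv2.minAreaRect(p);print(name,len(p),np.round(r[0],4),np.round(r[1],4),round(r[2],2),'z',np.nanmedian(Z[m]).round(4))
v,u=np.mgrid[:480,:640]
def box(a,b,c,d): return (u>a)&(u<b)&(v>c)&(v<d)
m=box(120,245,210,300)&(Z>.09)&(Z<.112);m=cv2.erode(m.astype(np.uint8),np.ones((3,3)))>0;rect(m,'lid(eroded1px)')
k=box(150,200,225,275)&(Z>.122);rect(k,'knob')
m=box(255,390,260,360)&(I.sum(-1)<110)&(Z<.02);rect(m,'mat')
g=box(405,480,245,335)&(hsv[...,0]>60)&(hsv[...,0]<95)&(hsv[...,1]>90)&(Z<.025);rect(g,'base')
c=box(405,490,235,335)&(Z>.128);rect(c,'cardtop');print(np.nanmax(Z[box(405,490,235,335)]))
c=box(405,490,235,335)&(Z>.06);rect(c,'card')
for n,(a,b,c,d) in dict(ja=(270,300,190,225),jb=(322,352,185,220),ham=(275,410,130,180)).items():
    rect(box(a,b,c,d)&(Z>.012),n)
s=grab('scene');Ws=cloud(s);Zs=Ws[...,2];I=s['frame'].astype(int)
q=(u>145)&(u<215)&(v>200)&(v<305)&(Zs>.05);p=Ws[q];print('scene card',len(p),p.min(0).round(4),p.max(0).round(4))
xy=p[:,:2].astype(np.float32);print(cv2.fitLine(xy,cv2.DIST_HUBER,0,.01,.01).ravel())
r=cv2.minAreaRect(xy);print(r)
t=p[p[:,2]>.125];print('top',t.min(0),t.max(0),np.median(t,0))
q=(u>395)&(u<510)&(v>210)&(v<300)&(Zs>.122);print('knob sc',Ws[q].mean(0),Ws[q].min(0),Ws[q].max(0))
q=(u>395)&(u<510)&(v>210)&(v<300)&(Zs>.09)&(Zs<.11);r=cv2.minAreaRect(Ws[q][:,:2].astype(np.float32));print('lid sc',r)
cv2.imwrite('pics/crop.png',cv2.resize(np.hstack([f['frame'][190:400,100:310],f['frame'][190:400,320:500]]),None,fx=2,fy=2,interpolation=2)[:,:,::-1])
E
python3 m.py
```

```text
lid(eroded1px) 4454 [0.552  0.2508] [0.111  0.1606] 0.35 z 0.1013
knob 235 [0.5513 0.2498] [0.0276 0.0281] 86.94 z 0.1363
mat 7239 [ 0.4414 -0.011 ] [0.1975 0.1462] 88.91 z 0.0034
base 701 [ 0.4727 -0.2561] [0.0875 0.1252] 80.61 z 0.0165
cardtop 276 [ 0.4748 -0.2578] [0.0055 0.1189] 80.37 z 0.1393
0.1448052576120603
card 833 [ 0.4749 -0.2576] [0.0058 0.1191] 80.47 z 0.1135
ja 443 [0.6391 0.0535] [0.0393 0.0403] 85.02 z 0.0714
jb 444 [ 0.6455 -0.0486] [0.0404 0.0389] 88.58 z 0.0715
ham 1880 [ 0.7555 -0.0632] [0.2588 0.0892] 88.17 z 0.0247
scene card 1189 [ 0.412  -0.2688  0.0501] [ 0.5341 -0.2432  0.1422]
[ 0.98558277 -0.16919398  0.47245184 -0.2539774 ]
((0.47291329503059387, -0.25567784905433655), (0.006781988311558962, 0.1240164116024971), 79.95437622070312)
top [ 0.41260433 -0.26883367  0.1250428 ] [ 0.53411565 -0.2436787   0.14220512] [ 0.4817431  -0.25623556  0.1357099 ]
knob sc [0.55729937 0.24975349 0.13319566] [0.53727255 0.23733432 0.12228526] [0.56804747 0.26626652 0.13917994]
lid sc ((0.5527883172035217, 0.2526491582393646), (0.16483332216739655, 0.11701037734746933), 89.14323425292969)
```

View pics/crop.png

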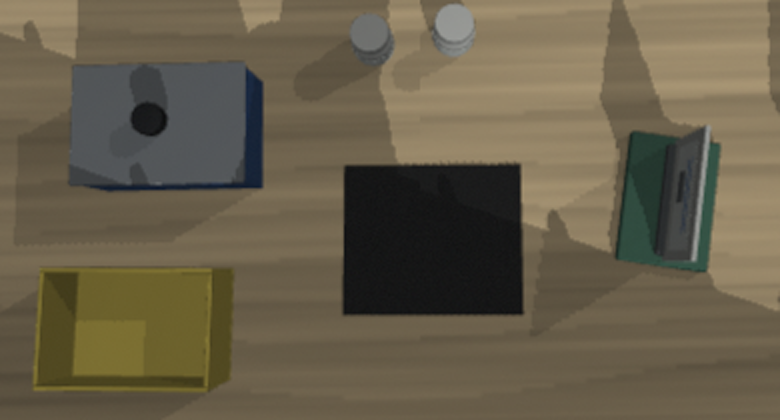

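The crop confirms it: the blue box carries the grey lid with black knob at crop (148,118), and the yellow one is open. Moving up and over to the knob.

Call:
play_rows(motion=[{"z": -1, "rz": 0.725, "claw": 91}, {"z": -1, "rz": 0.725}, {"z": -1}, {"x": 0.455, "y": -0.985}, {"x": 0.455, "y": -0.985}, {"x": 0.455, "y": -0.985}, {"x": 0.455, "y": -0.985}, {"x": 0.455, "y": -0.985}, {"x": 0.455, "y": -0.985}, {"x": 0.455, "y": -0.985}, {"x": 0.455, "y": -0.985}, {"x": 0.455, "y": -0.985}, {"x": 0.455, "y": -0.985}, {"x": 0.455, "y": -0.985}, {"x": 0.455, "y": -0.985}, {"x": 0.455, "y": -0.985}, {"x": 0.455, "y": -0.985}, {"x": 0.455, "y": -0.985}, {"x": 0.455, "y": -0.985}, {"x": 0.455, "y": -0.985}])

```text
schema error: expected keys claw, x, y, z, rx, ry, rz
```

Call:
play_rows(motion=[{"x": 0, "y": 0, "z": -1, "rx": 0, "ry": 0, "rz": 0.725, "claw": 91}, {"x": 0, "y": 0, "z": -1, "rx": 0, "ry": 0, "rz": 0.725, "claw": 91}, {"x": 0, "y": 0, "z": -1, "rx": 0, "ry": 0, "rz": 0, "claw": 91}, {"x": 0.455, "y": -0.985, "z": 0, "rx": 0, "ry": 0, "rz": 0, "claw": 91}, {"x": 0.455, "y": -0.985, "z": 0, "rx": 0, "ry": 0, "rz": 0, "claw": 91}, {"x": 0.455, "y": -0.985, "z": 0, "rx": 0, "ry": 0, "rz": 0, "claw": 91}, {"x": 0.455, "y": -0.985, "z": 0, "rx": 0, "ry": 0, "rz": 0, "claw": 91}, {"x": 0.455, "y": -0.985, "z": 0, "rx": 0, "ry": 0, "rz": 0, "claw": 91}, {"x": 0.455, "y": -0.985, "z": 0, "rx": 0, "ry": 0, "rz": 0, "claw": 91}, {"x": 0.455, "y": -0.985, "z": 0, "rx": 0, "ry": 0, "rz": 0, "claw": 91}, {"x": 0.455, "y": -0.985, "z": 0, "rx": 0, "ry": 0, "rz": 0, "claw": 91}, {"x": 0.455, "y": -0.985, "z": 0, "rx": 0, "ry": 0, "rz": 0, "claw": 91}, {"x": 0.455, "y": -0.985, "z": 0, "rx": 0, "ry": 0, "rz": 0, "claw": 91}, {"x": 0.455, "y": -0.985, "z": 0, "rx": 0, "ry": 0, "rz": 0, "claw": 91}, {"x": 0.455, "y": -0.985, "z": 0, "rx": 0, "ry": 0, "rz": 0, "claw": 91}, {"x": 0.455, "y": -0.985, "z": 0, "rx": 0, "ry": 0, "rz": 0, "claw": 91}, {"x": 0.455, "y": -0.985, "z": 0, "rx": 0, "ry": 0, "rz": 0, "claw": 91}, {"x": 0.455, "y": -0.985, "z": 0, "rx": 0, "ry": 0, "rz": 0, "claw": 91}], newtons=30)

```text
t: 2.45
ee_pos: [0.3615, -0.1609, 0.2734]
ee_rot: [1.0, -0.0, 0.0, 0.0]
ft_force: [0.8, -0.9, -0.1]
grip_width: 0.0909
```

Call:
play_rows(motion=[{"x": 0.455, "y": -0.98, "z": 0, "rx": 0, "ry": 0, "rz": 0, "claw": 91}, {"x": 0.455, "y": -0.98, "z": 0, "rx": 0, "ry": 0, "rz": 0, "claw": 91}, {"x": 0.455, "y": -0.98, "z": 0, "rx": 0, "ry": 0, "rz": 0, "claw": 91}, {"x": 0.455, "y": -0.98, "z": 0, "rx": 0, "ry": 0, "rz": 0, "claw": 91}, {"x": 0.455, "y": -0.98, "z": 0, "rx": 0, "ry": 0, "rz": 0, "claw": 91}, {"x": 0.455, "y": -0.98, "z": 0, "rx": 0, "ry": 0, "rz": 0, "claw": 91}, {"x": 0.455, "y": -0.98, "z": 0, "rx": 0, "ry": 0, "rz": 0, "claw": 91}, {"x": 0.455, "y": -0.98, "z": 0, "rx": 0, "ry": 0, "rz": 0, "claw": 91}, {"x": 0.455, "y": -0.98, "z": 0, "rx": 0, "ry": 0, "rz": 0, "claw": 91}, {"x": 0.455, "y": -0.98, "z": 0, "rx": 0, "ry": 0, "rz": 0, "claw": 91}, {"x": 0.455, "y": -0.98, "z": 0, "rx": 0, "ry": 0, "rz": 0, "claw": 91}, {"x": 0.455, "y": -0.98, "z": 0, "rx": 0, "ry": 0, "rz": 0, "claw": 91}, {"x": 0.455, "y": -0.98, "z": 0, "rx": 0, "ry": 0, "rz": 0, "claw": 91}, {"x": 0.455, "y": -0.98, "z": 0, "rx": 0, "ry": 0, "rz": 0, "claw": 91}, {"x": 0, "y": 0, "z": 0.5, "rx": 0, "ry": 0, "rz": 0, "claw": 91}, {"x": 0, "y": 0, "z": 0, "rx": 0, "ry": 0, "rz": 0, "claw": 91}])

```text
t: 4.45
ee_pos: [0.5513, 0.2489, 0.2568]
ee_rot: [1.0, -0.0, -0.001, 0.001]
ft_force: [0.3, -0.2, 0.1]
grip_width: 0.0913
```

```bash
python3 - <<'E'
from h import *
f=grab('wrist');save(f,'w1.png');W=cloud(f);Z=W[...,2]
print(manip.get_obs()['ee_pos'],f['K'][0],f['C'].round(3).tolist())
k=(Z>.128)&(Z<.145)&(abs(W[...,0]-.55)<.06)&(abs(W[...,1]-.25)<.06)
print('knob',k.sum(),W[k].min(0),W[k].max(0),cv2.minEnclosingCircle(W[k][:,:2].astype(np.float32)))
l=(Z>.095)&(Z<.106);print('lid',l.sum(),cv2.minAreaRect(W[l][:,:2].astype(np.float32)))
E
```

```text
[0.55159969 0.24875166 0.25768785] [355.74080778   0.         322.33908234] [[0.0, -0.959, -0.283, 0.63], [-1.0, 0.0, -0.002, 0.249], [0.002, 0.283, -0.959, 0.457], [0.0, 0.0, 0.0, 1.0]]
knob 781 [0.534925   0.23829712 0.1283564 ] [0.56446618 0.26644355 0.138738  ] ((0.5497449040412903, 0.25230300426483154), 0.014919951558113098)
lid 16712 ((0.45703667402267456, 0.26285040378570557), (0.17431718111038208, 0.3165668547153473), 83.25192260742188)
```

Call:
play_rows(motion=[{"x": -0.05, "y": -0.08, "z": 0.98, "rx": 0, "ry": 0, "rz": 0, "claw": 91}, {"x": 0, "y": 0, "z": 0.98, "rx": 0, "ry": 0, "rz": 0, "claw": 91}, {"x": 0, "y": 0, "z": 0.98, "rx": 0, "ry": 0, "rz": 0, "claw": 91}, {"x": 0, "y": 0, "z": 0.98, "rx": 0, "ry": 0, "rz": 0, "claw": 91}, {"x": 0, "y": 0, "z": 0.98, "rx": 0, "ry": 0, "rz": 0, "claw": 91}, {"x": 0, "y": 0, "z": 0, "rx": 0, "ry": 0, "rz": 0, "claw": 91}, {"x": 0, "y": 0, "z": 0, "rx": 0, "ry": 0, "rz": 0, "claw": 10}, {"x": 0, "y": 0, "z": 0, "rx": 0, "ry": 0, "rz": 0, "claw": 10}, {"x": 0, "y": 0, "z": 0, "rx": 0, "ry": 0, "rz": 0, "claw": 10}, {"x": 0, "y": 0, "z": 0, "rx": 0, "ry": 0, "rz": 0, "claw": 10}, {"x": 0, "y": 0, "z": 0, "rx": 0, "ry": 0, "rz": 0, "claw": 10}, {"x": 0, "y": 0, "z": 0, "rx": 0, "ry": 0, "rz": 0, "claw": 10}, {"x": 0, "y": 0, "z": 0, "rx": 0, "ry": 0, "rz": 0, "claw": 10}, {"x": 0, "y": 0, "z": 0, "rx": 0, "ry": 0, "rz": 0, "claw": 10}], newtons=30)

```text
t: 6.25
ee_pos: [0.5509, 0.252, 0.1114]
ee_rot: [1.0, -0.0, -0.0, 0.0]
ft_force: [-0.1, -0.1, 0.3]
grip_width: 0.0143
```

```bash
python3 - <<'E'
from h import *
f=grab('wrist');s=grab('scene');print(manip.get_obs()['grip_width'])
a=f['frame'];b=cv2.resize(s['frame'][150:310,350:560],(640,480))
cv2.imwrite('pics/k.png',cv2.resize(np.hstack([a,b]),(800,300))[:,:,::-1])
E
```

```text
0.010240489231276385
```

View pics/k.png

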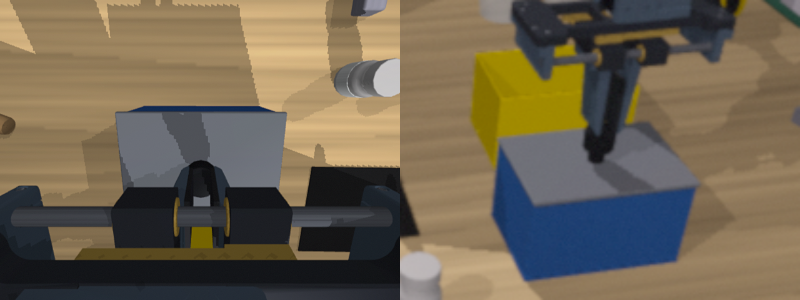

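The wrist half shows the knob at about (202,180), just forward (+x) of the shut fingers. The scene half shows it at (598,155), in front of the finger tips. The grip missed, so I'm measuring where the fingers and knob really are.

```bash
python3 - <<'E'
from h import *
for n in ['wrist','scene','top']:
    f=grab(n);W=cloud(f);X,Y,Z=[W[...,i] for i in range(3)]
    l=(Z>.095)&(Z<.106)&(abs(X-.55)<.09)&(abs(Y-.25)<.12)
    print(n,'lid',l.sum(),np.round(cv2.minAreaRect(W[l][:,:2].astype(np.float32))[:2],4).tolist() if 0 else cv2.minAreaRect(W[l][:,:2].astype(np.float32)),'meanz',np.polyfit(X[l],Z[l],1))
    for z0 in np.arange(.108,.2,.008):
        k=(Z>z0)&(Z<z0+.008)&(abs(X-.55)<.05)&(abs(Y-.25)<.05)
        if k.sum()>5: print(' z%.3f'%z0,k.sum(),W[k].min(0)[:2].round(3),W[k].max(0)[:2].round(3),f['frame'][k].mean(0).round(0))
print(manip.get_obs())
E
```

```text
wrist lid 29667 ((0.5567832589149475, 0.2522728741168976), (0.1643439084291458, 0.09971529245376587), 89.92498779296875) meanz [-0.00163985  0.10145434]
 z0.116 135 [0.558 0.241] [0.565 0.265] [16. 16. 19.]
 z0.124 154 [0.56  0.242] [0.565 0.261] [13. 13. 15.]
 z0.132 1016 [0.536 0.245] [0.565 0.26 ] [23. 24. 27.]
 z0.140 182 [0.548 0.238] [0.567 0.265] [25. 28. 33.]
 z0.148 292 [0.537 0.237] [0.568 0.266] [30. 35. 41.]
 z0.156 323 [0.556 0.236] [0.568 0.267] [29. 34. 41.]
 z0.164 397 [0.546 0.235] [0.568 0.268] [29. 34. 41.]
 z0.172 494 [0.553 0.235] [0.568 0.268] [29. 34. 41.]
 z0.180 387 [0.534 0.235] [0.568 0.268] [29. 32. 36.]
 z0.188 436 [0.536 0.24 ] [0.568 0.263] [24. 27. 33.]
 z0.196 944 [0.533 0.241] [0.568 0.262] [35. 36. 40.]
scene lid 3014 ((0.5524407029151917, 0.25312554836273193), (0.11660878360271454, 0.16585513949394226), 0.11056505143642426) meanz [-0.00610278  0.10434469]
 z0.108 15 [0.55  0.242] [0.56  0.257] [29. 28. 32.]
 z0.116 53 [0.549 0.237] [0.567 0.264] [28. 28. 31.]
 z0.124 65 [0.546 0.237] [0.568 0.265] [28. 28. 31.]
 z0.132 85 [0.541 0.238] [0.567 0.263
[... 843 characters left out ...]
0. 35. 39.]
{'t': 6.5, 'qpos': array([3.30453362e-01, 5.42139543e-01, 1.47830284e+00, 2.18614473e-05,
       1.12116445e+00, 1.90152352e+00]), 'dq': array([ 4.27270105e-05,  1.18170933e-04, -2.00531123e-03,  4.63291106e-04,
        2.17830581e-03, -1.05877454e-03]), 'joint_efforts': array([ 5.84176698e-03, -8.73927140e+01, -3.33400261e+01,  8.00552167e-03,
       -8.39600153e-02,  6.43287876e-05]), 'ee_pos': array([0.55091245, 0.25199738, 0.11140179]), 'ee_rot': array([ 9.99999990e-01, -1.41666015e-04, -9.90070524e-06, -7.01005996e-06]), 'ft_force': array([-0.4850516 ,  1.09254724,  0.69485295]), 'ft_torque': array([-0.01447979, -0.03371985, -0.01591162]), 'grip_width': 0.010223650100653344}
```

```bash
python3 - <<'E'
from h import *
print(manip.hold_point_z,[a for a in dir(manip) if a[0]!='_'])
f=grab('wrist');s=grab('scene')
g=lambda i:np.clip((i/255.)**.5*255,0,255).astype(np.uint8)
p=px(s,[.551,.252,.1114]);q=px(f,[.551,.252,.1114]);print(p,q)
a=cv2.resize(f['frame'][240:420,230:410],(400,400),interpolation=0);b=cv2.resize(s['frame'][190:260,420:490],(400,400),interpolation=0)
cv2.imwrite('pics/k2.png',g(np.hstack([a,b]))[:,:,::-1])
E
```

```text
0.0188 ['IKError', 'close_job', 'get_obs', 'grab_frame', 'hold_point_z']
[452.11689481 229.57083362] [321.6641744  274.06949877]
```

View pics/k2.png

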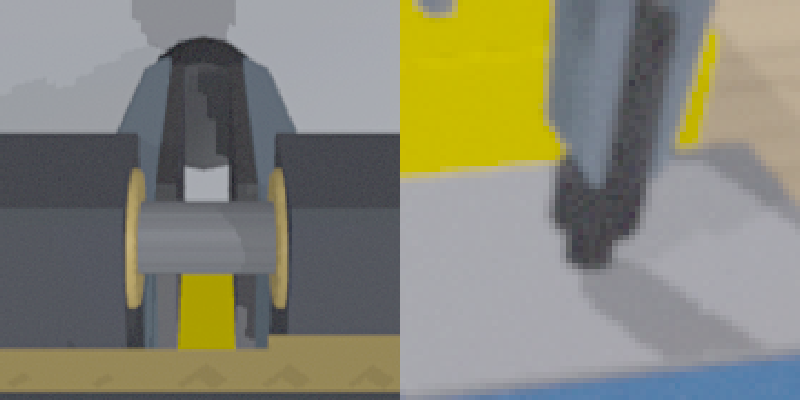

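The close view shows the fingertips just above the knob's head, which is at crop (205,90) left and (595,220) right. So the real tips sit higher than the reported TCP suggests. I'll raise the arm and measure the tips in the cameras.

Call:
play_rows(motion=[{"x": 0, "y": 0, "z": -1, "rx": 0, "ry": 0, "rz": 0, "claw": 30}, {"x": 0, "y": 0, "z": -1, "rx": 0, "ry": 0, "rz": 0, "claw": 30}, {"x": 0, "y": 0, "z": 0, "rx": 0, "ry": 0, "rz": 0, "claw": 30}, {"x": 0, "y": 0, "z": 0, "rx": 0, "ry": 0, "rz": 0, "claw": 30}])

```text
t: 7.1
ee_pos: [0.5506, 0.2519, 0.1709]
ee_rot: [1.0, -0.0, -0.0, 0.0]
ft_force: [-0.4, 0.8, -0.8]
grip_width: 0.0298
```

```bash
python3 - <<'E'
from h import *
o=manip.get_obs();print(o['ee_pos'],o['grip_width'])
for n in ['wrist','scene']:
    f=grab(n);W=cloud(f);X,Y,Z=[W[...,i] for i in range(3)]
    for z0 in np.arange(.108,.26,.006):
        k=(Z>z0)&(Z<z0+.006)&(abs(X-.55)<.05)&(abs(Y-.25)<.05)
        if k.sum()>5: print(n,' z%.3f'%z0,k.sum(),W[k].min(0)[:2].round(3),W[k].max(0)[:2].round(3),f['frame'][k].mean(0).round(0))
g=lambda i:np.clip((i/255.)**.5*255,0,255).astype(np.uint8)
w=grab('wrist');a=cv2.resize(w['frame'][200:420,210:430],(400,400),interpolation=0);b=cv2.resize(f['frame'][150:250,410:510],(400,400),interpolation=0)
cv2.imwrite('pics/k3.png',g(np.hstack([a,b]))[:,:,::-1]);print(px(f,o['ee_pos']),px(w,o['ee_pos']))
E
```

```text
[0.55060354 0.25190103 0.17093272] 0.029846446653581857
wrist  z0.114 31 [0.554 0.238] [0.564 0.266] [31. 32. 35.]
wrist  z0.120 71 [0.553 0.238] [0.565 0.266] [13. 13. 15.]
wrist  z0.126 85 [0.553 0.238] [0.565 0.267] [14. 14. 16.]
wrist  z0.132 1313 [0.535 0.238] [0.565 0.267] [28. 29. 33.]
wrist  z0.138 8 [0.541 0.245] [0.56  0.259] [28. 28. 32.]
wrist  z0.198 121 [0.533 0.23 ] [0.567 0.272] [49. 49. 50.]
wrist  z0.204 267 [0.535 0.227] [0.567 0.276] [28. 31. 35.]
wrist  z0.210 294 [0.538 0.227] [0.567 0.276] [24. 27. 33.]
wrist  z0.216 332 [0.541 0.227] [0.567 0.277] [26. 30. 36.]
wrist  z0.222 360 [0.544 0.226] [0.567 0.277] [27. 31. 37.]
wrist  z0.228 387 [0.547 0.225] [0.567 0.278] [28. 32. 38.]
wrist  z0.234 440 [0.533 0.225] [0.568 0.278] [29. 33. 39.]
wrist  z0.240 519 [0.533 0.225] [0.568 0.278] [29. 33. 39.]
wrist  z0.246 550 [0.533 0.226] [0.568 0.277] [29. 32. 37.]
wrist  z0.252 1236 [0.533 0.227] [0.568 0.276] [32. 34. 39.]
wrist  z0.258 433 [0.536 0.228] [0.568 0.275] [34. 41. 50.]
scene  z0.108 14 [0.55  0.245] [0.561 0.257] [28. 27. 30.]
scene  z0.114 23 [0.548 0.23
[... 273 characters left out ...]
  z0.198 30 [0.539 0.229] [0.569 0.273] [80. 71. 44.]
scene  z0.204 73 [0.534 0.226] [0.57  0.276] [53. 54. 53.]
scene  z0.210 85 [0.535 0.226] [0.57  0.277] [50. 54. 58.]
scene  z0.216 91 [0.533 0.226] [0.57  0.276] [51. 53. 55.]
scene  z0.222 95 [0.534 0.225] [0.571 0.278] [48. 51. 56.]
scene  z0.228 89 [0.536 0.225] [0.571 0.278] [47. 51. 56.]
scene  z0.234 99 [0.536 0.224] [0.569 0.278] [46. 49. 56.]
scene  z0.240 103 [0.535 0.224] [0.57  0.279] [48. 51. 57.]
scene  z0.246 103 [0.536 0.223] [0.571 0.279] [47. 50. 56.]
scene  z0.252 128 [0.533 0.223] [0.57  0.279] [49. 52. 57.]
scene  z0.258 98 [0.533 0.222] [0.57 0.28] [53. 59. 69.]
[456.90284774 201.7743293 ] [321.50371776 274.07823362]
```

View pics/k3.png

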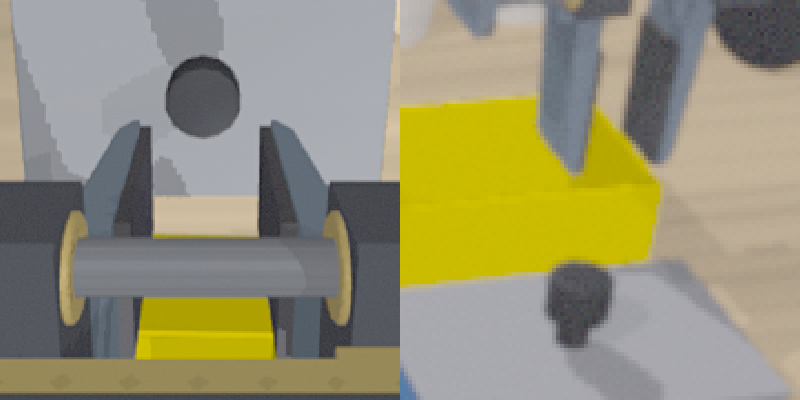

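Both cameras put the real tips about 29 mm above the reported TCP (0.200 against 0.171), while x and y are fine. From here I'll use tip = ee_z + 0.029.

Call:
play_rows(motion=[{"x": 0, "y": 0, "z": 0, "rx": 0, "ry": 0, "rz": 0, "claw": 65}, {"x": 0, "y": 0, "z": 0, "rx": 0, "ry": 0, "rz": 0, "claw": 65}, {"x": 0, "y": 0, "z": 0, "rx": 0, "ry": 0, "rz": 0, "claw": 65}, {"x": 0, "y": 0, "z": 0.7, "rx": 0, "ry": 0, "rz": 0, "claw": 65}, {"x": 0, "y": 0, "z": 0.8, "rx": 0, "ry": 0, "rz": 0, "claw": 65}, {"x": 0, "y": 0, "z": 0.8, "rx": 0, "ry": 0, "rz": 0, "claw": 65}, {"x": 0, "y": 0, "z": 0.75, "rx": 0, "ry": 0, "rz": 0, "claw": 65}, {"x": 0, "y": 0, "z": 0, "rx": 0, "ry": 0, "rz": 0, "claw": 65}, {"x": 0, "y": 0, "z": 0, "rx": 0, "ry": 0, "rz": 0, "claw": 15}, {"x": 0, "y": 0, "z": 0, "rx": 0, "ry": 0, "rz": 0, "claw": 15}, {"x": 0, "y": 0, "z": 0, "rx": 0, "ry": 0, "rz": 0, "claw": 15}, {"x": 0, "y": 0, "z": 0, "rx": 0, "ry": 0, "rz": 0, "claw": 15}, {"x": 0, "y": 0, "z": 0, "rx": 0, "ry": 0, "rz": 0, "claw": 15}, {"x": 0, "y": 0, "z": 0, "rx": 0, "ry": 0, "rz": 0, "claw": 15}], newtons=30)

```text
t: 9.0
ee_pos: [0.5511, 0.2521, 0.0803]
ee_rot: [1.0, -0.0, 0.0, -0.0]
ft_force: [-1.1, -0.6, 6.1]
grip_width: 0.029
```

Call:
play_rows(motion=[{"x": 0, "y": 0, "z": -0.3, "rx": 0, "ry": 0, "rz": 0, "claw": 15}, {"x": 0, "y": 0, "z": -0.9, "rx": 0, "ry": 0, "rz": 0, "claw": 15}, {"x": 0, "y": 0, "z": -0.8, "rx": 0, "ry": 0, "rz": 0, "claw": 15}, {"x": -0.1, "y": 0.25, "z": 0, "rx": 0, "ry": 0, "rz": 0, "claw": 15}, {"x": -0.2, "y": 0.5, "z": 0, "rx": 0, "ry": 0, "rz": 0, "claw": 15}, {"x": -0.4, "y": 0.95, "z": 0, "rx": 0, "ry": 0, "rz": 0, "claw": 15}, {"x": -0.4, "y": 0.95, "z": 0, "rx": 0, "ry": 0, "rz": 0, "claw": 15}, {"x": -0.4, "y": 0.95, "z": 0, "rx": 0, "ry": 0, "rz": 0, "claw": 15}, {"x": -0.4, "y": 0.95, "z": 0, "rx": 0, "ry": 0, "rz": 0, "claw": 15}, {"x": -0.4, "y": 0.95, "z": 0, "rx": 0, "ry": 0, "rz": 0, "claw": 15}, {"x": -0.4, "y": 0.95, "z": 0, "rx": 0, "ry": 0, "rz": 0, "claw": 15}, {"x": -0.4, "y": 0.95, "z": 0, "rx": 0, "ry": 0, "rz": 0, "claw": 15}, {"x": -0.35, "y": 0.85, "z": 0, "rx": 0, "ry": 0, "rz": 0, "claw": 15}, {"x": -0.2, "y": 0.5, "z": 0, "rx": 0, "ry": 0, "rz": 0, "claw": 15}, {"x": 0, "y": 0, "z": 0, "rx": 0, "ry": 0, "rz": 0, "claw": 15}])

```text
t: 10.88
ee_pos: [0.4405, -0.0112, 0.1396]
ee_rot: [1.0, -0.001, -0.0, -0.0]
ft_force: [0.2, -0.1, -2.9]
grip_width: 0.0296
```

```bash
python3 - <<'E'
from h import *
o=manip.get_obs();print(o['ee_pos'],o['grip_width'],o['ft_force'])
f=grab('scene');save(f,'s5.png')
W=cloud(f);X,Y,Z=[W[...,i] for i in range(3)]
l=(Z>.1)&(Z<.2)&(X>.37)&(X<.51)&(abs(Y+.01)<.11)&(abs(f['frame'].astype(int).mean(-1)-120)<60)
print(l.sum(),np.median(W[l],0),cv2.minAreaRect(W[l][:,:2].astype(np.float32)))
A=np.c_[W[l][:,:2],np.ones(l.sum())];print(np.linalg.lstsq(A,W[l][:,2],rcond=None)[0])
t=grab('top');W=cloud(t);hsv=t['frame'];X,Y,Z=[W[...,i] for i in range(3)]
# clip in box
I=t['frame'].astype(int);c=(abs(X-.552)<.055)&(abs(Y-.251)<.08)&(I[...,0]>I[...,2]+50);print('orange',c.sum())
save(t,'t5.png')
E
```

```text
[ 0.4405434  -0.0111709   0.13956129] 0.02961317355245746 [ 0.23308434 -0.06422574 -2.94687951]
2515 [ 0.45659169 -0.01814321  0.16022011] ((0.4415445625782013, -0.011125549674034119), (0.11804717034101486, 0.16387024521827698), 0.09429214894771576)
[-0.00810077  0.00024099  0.1650734 ]
orange 663
```

View pics/s5.png

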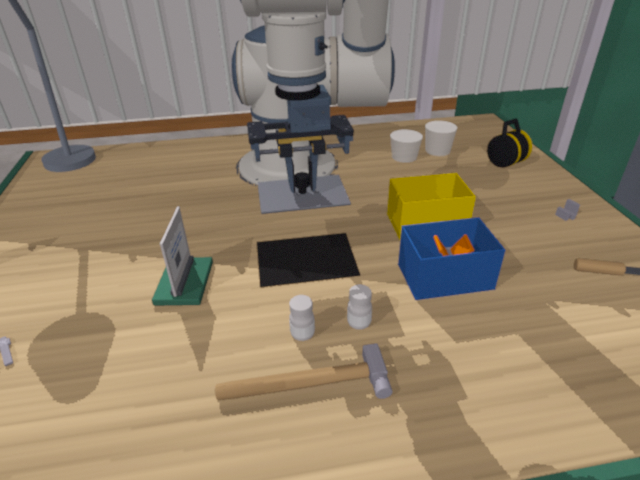

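The picture shows the lid level in the gripper at (303,192) above the mat, and the orange clip in the open blue box at (453,247). Lowering the lid now.

Call:
play_rows(motion=[{"x": 0, "y": 0, "z": 0.7, "rx": 0, "ry": 0, "rz": 0, "claw": 15}, {"x": 0, "y": 0, "z": 1, "rx": 0, "ry": 0, "rz": 0, "claw": 15}, {"x": 0, "y": 0, "z": 1, "rx": 0, "ry": 0, "rz": 0, "claw": 15}, {"x": 0, "y": 0, "z": 1, "rx": 0, "ry": 0, "rz": 0, "claw": 15}, {"x": 0, "y": 0, "z": 0.7, "rx": 0, "ry": 0, "rz": 0, "claw": 15}, {"x": 0, "y": 0, "z": 0.3, "rx": 0, "ry": 0, "rz": 0, "claw": 15}, {"x": 0, "y": 0, "z": 0.15, "rx": 0, "ry": 0, "rz": 0, "claw": 15}, {"x": 0, "y": 0, "z": 0.05, "rx": 0, "ry": 0, "rz": 0, "claw": 15}, {"x": 0, "y": 0, "z": 0, "rx": 0, "ry": 0, "rz": 0, "claw": 15}])

```text
t: 12.1
ee_pos: [0.4417, -0.0105, -0.0066]
ee_rot: [1.0, -0.0, 0.0, 0.0]
ft_force: [0.3, -0.5, -1.9]
grip_width: 0.029
```

Call:
play_rows(motion=[{"x": 0, "y": 0, "z": 0.05, "rx": 0, "ry": 0, "rz": 0, "claw": 15}, {"x": 0, "y": 0, "z": 0.03, "rx": 0, "ry": 0, "rz": 0, "claw": 15}, {"x": 0, "y": 0, "z": 0, "rx": 0, "ry": 0, "rz": 0, "claw": 15}])

```text
t: 12.48
ee_pos: [0.4416, -0.0105, -0.0088]
ee_rot: [1.0, -0.0, 0.001, 0.0]
ft_force: [-3.2, -0.0, 18.8]
grip_width: 0.0291
```

Call:
play_rows(motion=[{"x": 0, "y": 0, "z": -0.03, "rx": 0, "ry": 0, "rz": 0, "claw": 70}, {"x": 0, "y": 0, "z": 0, "rx": 0, "ry": 0, "rz": 0, "claw": 70}, {"x": 0, "y": 0, "z": 0, "rx": 0, "ry": 0, "rz": 0, "claw": 91}, {"x": 0, "y": 0, "z": -0.5, "rx": 0, "ry": 0, "rz": 0, "claw": 91}, {"x": 0, "y": 0, "z": -1, "rx": 0, "ry": 0, "rz": 0, "claw": 91}, {"x": 0, "y": 0, "z": -1, "rx": 0, "ry": 0, "rz": 0, "claw": 91}, {"x": 0, "y": 0, "z": -1, "rx": 0, "ry": 0, "rz": 0, "claw": 91}, {"x": 0, "y": 0, "z": -1, "rx": 0, "ry": 0, "rz": 0, "claw": 91}, {"x": 0, "y": 0, "z": -1, "rx": 0, "ry": 0, "rz": 0, "claw": 91}, {"x": 0, "y": 0, "z": -1, "rx": 0, "ry": 0, "rz": 0, "claw": 91}])

```text
t: 13.72
ee_pos: [0.4411, -0.0104, 0.1874]
ee_rot: [1.0, -0.0, -0.0, -0.0]
ft_force: [0.8, 1.0, 0.1]
grip_width: 0.0908
```

```bash
cat > clip.py <<'E'
from h import *
import sys
def rep(n):
    t=grab(n);W=cloud(t);X,Y,Z=[W[...,i] for i in range(3)]
    I=t['frame'].astype(int)
    c=(abs(X-.552)<.05)&(abs(Y-.251)<.075)&(I[...,0]>1.6*I[...,2])&(I[...,0]>I[...,1]*1.35)&(Z>.01)&(Z<.11)
    P=W[c]
    for z0 in np.arange(.01,.1,.01):
        p=P[(P[:,2]>z0)&(P[:,2]<=z0+.01)]
        if len(p)>8: r=cv2.minAreaRect(p[:,:2].astype(np.float32));print(n,'%.2f'%z0,len(p),np.round(r[0],4),np.round(r[1],4),round(r[2],1))
    v,u=np.where(c);print(u.min(),u.max(),v.min(),v.max(),'zmax',np.percentile(P[:,2],99))
    return t,W,c
if __name__=='__main__':
    t,W,c=rep('top');s,_,_=rep('scene')
    X,Y,Z=[W[...,i] for i in range(3)]
    l=(Z>.007)&(Z<.018)&(abs(X-.44)<.1)&(abs(Y+.011)<.12);print('lid',cv2.minAreaRect(W[l][:,:2].astype(np.float32)),np.median(Z[l]))
    g=lambda i:np.clip((i/255.)**.6*255,0,255).astype(np.uint8)
    a=cv2.resize(t['frame'][200:300,120:250],(520,400),interpolation=2);b=cv2.resize(s['frame'][215:300,395:505],(518,400),interpolation=2)
    cv2.imwrite('pics/c1.png',cv2.resize(g(np.hstack([a,b])),(800,308))[:,:,::-1])
E
python3 clip.py
```

```text
top 0.05 141 [0.552  0.2548] [0.0264 0.0464] 85.2
top 0.06 175 [0.5521 0.2564] [0.0383 0.0453] 81.6
top 0.07 179 [0.5525 0.2525] [0.0564 0.0455] 83.8
top 0.08 215 [0.5524 0.2554] [0.0653 0.0449] 83.0
161 197 239 268 zmax 0.08765015753854376
scene 0.05 45 [0.5298 0.2798] [0.0614 0.0567] 86.6
scene 0.06 81 [0.5479 0.2583] [0.0356 0.0355] 83.4
scene 0.07 125 [0.5542 0.2569] [0.0613 0.0447] 81.7
scene 0.08 142 [0.5522 0.2562] [0.0637 0.048 ] 83.5
434 473 235 255 zmax 0.08682122606963044
lid ((0.370505154132843, 0.08494681864976883), (0.0, 0.0), 0.0) 0.007583850819724569
```

View pics/c1.png

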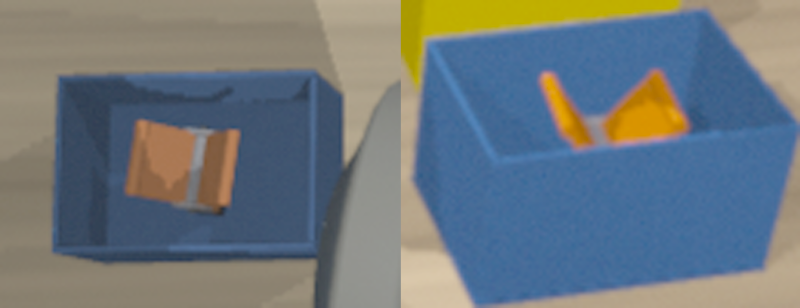

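The lid was released. The clip stands in the blue box at left-crop (183,165), y axis at about 83° and centre about (0.552, 0.256). Moving above it for a closer measurement.

Call:
play_rows(motion=[{"x": 0.2, "y": -0.5, "z": 0, "rx": 0, "ry": 0, "rz": 0, "claw": 91}, {"x": 0.41, "y": -0.98, "z": 0, "rx": 0, "ry": 0, "rz": 0, "claw": 91}, {"x": 0.41, "y": -0.98, "z": 0, "rx": 0, "ry": 0, "rz": 0, "claw": 91}, {"x": 0.41, "y": -0.98, "z": 0, "rx": 0, "ry": 0, "rz": 0, "claw": 91}, {"x": 0.41, "y": -0.98, "z": 0, "rx": 0, "ry": 0, "rz": 0, "claw": 91}, {"x": 0.41, "y": -0.98, "z": 0, "rx": 0, "ry": 0, "rz": 0, "claw": 91}, {"x": 0.41, "y": -0.98, "z": 0, "rx": 0, "ry": 0, "rz": 0, "claw": 91}, {"x": 0.41, "y": -0.98, "z": 0, "rx": 0, "ry": 0, "rz": 0, "claw": 91}, {"x": 0.41, "y": -0.98, "z": 0, "rx": 0, "ry": 0, "rz": 0, "claw": 91}, {"x": 0.2, "y": -0.5, "z": 0, "rx": 0, "ry": 0, "rz": 0, "claw": 91}, {"x": 0, "y": 0, "z": 0, "rx": 0, "ry": 0, "rz": 0.7, "claw": 91}, {"x": 0, "y": 0, "z": 0, "rx": 0, "ry": 0, "rz": 0, "claw": 91}])

```text
t: 15.32
ee_pos: [0.5513, 0.2549, 0.1855]
ee_rot: [0.998, -0.061, -0.001, 0.0]
ft_force: [-0.2, 0.0, 0.1]
grip_width: 0.091
```

```bash
python3 - <<'E'
from clip import *
o=manip.get_obs();print(o['ee_pos'],o['ee_rot'])
rep('wrist')
t=grab('top');W=cloud(t);X,Y,Z=[W[...,i] for i in range(3)]
l=(Z>.007)&(Z<.018)&(abs(X-.44)<.1)&(abs(Y+.011)<.12);print('lid',l.sum(),cv2.minAreaRect(W[l][:,:2].astype(np.float32)),np.median(Z[l]))
E
```

```text
[0.55125374 0.25487475 0.18552566] [ 9.98145694e-01 -6.08657644e-02 -6.63781391e-04  3.03017439e-04]
wrist 0.01 20 [0.573  0.2539] [0.0167 0.0014] 83.5
wrist 0.05 691 [0.5506 0.2579] [0.0306 0.046 ] 80.5
wrist 0.06 805 [0.5506 0.2583] [0.0459 0.0459] 81.6
wrist 0.07 841 [0.5497 0.255 ] [0.0581 0.0462] 82.4
wrist 0.08 943 [0.5498 0.2567] [0.0649 0.0465] 82.4
283 357 195 259 zmax 0.08547201351581522
lid 4576 ((0.4421110153198242, -0.0124896839261055), (0.19593821465969086, 0.14727196097373962), 88.74605560302734) 0.012409099188966266
```

Call:
play_rows(motion=[{"x": 0, "y": -0.04, "z": 0.6, "rx": 0, "ry": 0, "rz": 0, "claw": 91}, {"x": 0, "y": 0, "z": 0.9, "rx": 0, "ry": 0, "rz": 0, "claw": 91}, {"x": 0, "y": 0, "z": 0.9, "rx": 0, "ry": 0, "rz": 0, "claw": 91}, {"x": 0, "y": 0, "z": 0.9, "rx": 0, "ry": 0, "rz": 0, "claw": 91}, {"x": 0, "y": 0, "z": 0.8, "rx": 0, "ry": 0, "rz": 0, "claw": 91}, {"x": 0, "y": 0, "z": 0.6, "rx": 0, "ry": 0, "rz": 0, "claw": 91}, {"x": 0, "y": 0, "z": 0.2, "rx": 0, "ry": 0, "rz": 0, "claw": 91}, {"x": 0, "y": 0, "z": 0, "rx": 0, "ry": 0, "rz": 0, "claw": 91}])

```text
t: 16.42
ee_pos: [0.5519, 0.2558, 0.0395]
ee_rot: [0.998, -0.061, -0.0, 0.0]
ft_force: [0.0, 0.4, 0.4]
grip_width: 0.0911
```

Now squeeze.

Call:
play_rows(motion=[{"x": 0, "y": 0, "z": 0, "rx": 0, "ry": 0, "rz": 0, "claw": 70}, {"x": 0, "y": 0, "z": 0, "rx": 0, "ry": 0, "rz": 0, "claw": 60}, {"x": 0, "y": 0, "z": 0, "rx": 0, "ry": 0, "rz": 0, "claw": 50}, {"x": 0, "y": 0, "z": 0, "rx": 0, "ry": 0, "rz": 0, "claw": 40}, {"x": 0, "y": 0, "z": 0, "rx": 0, "ry": 0, "rz": 0, "claw": 30}, {"x": 0, "y": 0, "z": 0, "rx": 0, "ry": 0, "rz": 0, "claw": 25}, {"x": 0, "y": 0, "z": 0, "rx": 0, "ry": 0, "rz": 0, "claw": 25}, {"x": 0, "y": 0, "z": 0, "rx": 0, "ry": 0, "rz": 0, "claw": 25}, {"x": 0, "y": 0, "z": 0, "rx": 0, "ry": 0, "rz": 0, "claw": 25}], newtons=28)

```text
t: 17.55
ee_pos: [0.5542, 0.2566, 0.0418]
ee_rot: [0.998, -0.061, 0.002, -0.001]
ft_force: [-1.0, -1.2, 28.7]
grip_width: 0.036
```

Call:
play_rows(motion=[{"x": 0, "y": 0, "z": -0.2, "rx": 0, "ry": 0, "rz": 0, "claw": 25}, {"x": 0, "y": 0, "z": -0.5, "rx": 0, "ry": 0, "rz": 0, "claw": 25}, {"x": 0, "y": 0, "z": -0.9, "rx": 0, "ry": 0, "rz": 0, "claw": 25}, {"x": 0, "y": 0, "z": -0.9, "rx": 0, "ry": 0, "rz": 0, "claw": 25}, {"x": 0, "y": 0, "z": -0.9, "rx": 0, "ry": 0, "rz": 0, "claw": 25}, {"x": 0, "y": 0, "z": -0.9, "rx": 0, "ry": 0, "rz": 0, "claw": 25}, {"x": 0, "y": 0, "z": -0.9, "rx": 0, "ry": 0, "rz": 0, "claw": 25}, {"x": 0, "y": 0, "z": -0.7, "rx": 0, "ry": 0, "rz": 0, "claw": 25}, {"x": 0, "y": 0, "z": -0.4, "rx": 0, "ry": 0, "rz": 0, "claw": 25}, {"x": 0, "y": 0, "z": 0, "rx": 0, "ry": 0, "rz": 0, "claw": 25}])

```text
t: 18.8
ee_pos: [0.5522, 0.256, 0.2291]
ee_rot: [0.998, -0.061, 0.001, -0.0]
ft_force: [0.6, 0.8, -2.5]
grip_width: 0.0359
```

```bash
cat > held.py <<'E'
from h import *
def rep(n,o):
    t=grab(n);W=cloud(t);I=t['frame'].astype(int);e=o['ee_pos']
    c=(abs(W[...,0]-e[0])<.06)&(abs(W[...,1]-e[1])<.06)&(W[...,2]>e[2]-.06)&(W[...,2]<e[2]+.09)
    org=c&(I[...,0]>1.6*I[...,2])&(I[...,0]>I[...,1]*1.35)
    yaw=R.from_quat(o['ee_rot']).as_matrix();P=(W[c]-e)@yaw;O=(W[org]-e)@yaw
    for q,nm in ((O,'orange'),(P,'all')):
        for z0 in np.arange(-.08,.056,.01):
            p=q[(q[:,2]>z0)&(q[:,2]<=z0+.01)]
            if len(p)>8: print(n,nm,'toolz%.2f'%z0,len(p),'x',np.percentile(p[:,0],[2,98]).round(4),'y',np.percentile(p[:,1],[2,98]).round(4))
    return t,W
E
python3 - <<'E'
from held import *
o=manip.get_obs();print(o['ee_pos'],o['ft_force'],o['grip_width'])
s,W=rep('scene',o);p=px(s,o['ee_pos']).astype(int);print(p)
w=grab('wrist')
u,v=p;a=cv2.resize(s['frame'][max(0,v-60):v+60,u-60:u+60],(480,480),interpolation=2)
b=cv2.resize(w['frame'][200:440,240:400],(320,480),interpolation=2)
cv2.imwrite('pics/h1.png',np.clip((np.hstack([a,b])/255.)**.6*255,0,255).astype(np.uint8)[:,:,::-1])
E
```

```text
[0.55215081 0.25598886 0.22910899] [ 0.56692433  0.80513441 -2.53807059] 0.03590142672221759
scene orange toolz-0.06 57 x [-0.0216  0.0212] y [-0.0189 -0.0115]
scene orange toolz-0.05 132 x [-0.021   0.0225] y [-0.0205  0.0177]
scene orange toolz-0.04 115 x [-0.0221  0.0223] y [-0.0202  0.0134]
scene orange toolz-0.03 119 x [-0.0206  0.0227] y [-0.0137  0.0098]
scene orange toolz-0.02 102 x [-0.0204  0.0227] y [-0.0119  0.0058]
scene orange toolz-0.01 61 x [-0.0214  0.0216] y [-0.0081  0.0038]
scene orange toolz-0.00 83 x [-0.0226  0.0231] y [-0.021   0.0052]
scene orange toolz0.01 102 x [-0.0242  0.0224] y [-0.028  0.007]
scene orange toolz0.02 77 x [-0.0221  0.0237] y [-0.0278  0.0086]
scene all toolz-0.08 176 x [-0.0155  0.0198] y [-0.0287  0.0309]
scene all toolz-0.07 169 x [-0.0141  0.0199] y [-0.0283  0.0301]
scene all toolz-0.06 199 x [-0.0164  0.0207] y [-0.0268  0.029 ]
scene all toolz-0.05 223 x [-0.0211  0.0222] y [-0.0259  0.0284]
scene all toolz-0.04 178 x [-0.0214  0.0222] y [-0.0256  0.0272]
scene all toolz-0.03 122 x [-0.0221  0.0226] y [-0.0143  0.0098]
scene all toolz-0.02 120 x [-0.0202  0.0241] y [-0.0134  0.0056]
scene all toolz-0.01 148 x [-0.0259  0.0262] y [-0.018   0.0039]
scene all toolz-0.00 112 x [-0.0238  0.0241] y [-0.0209  0.0052]
scene all toolz0.01 104 x [-0.0245  0.0224] y [-0.028   0.0069]
scene all toolz0.02 168 x [-0.0236  0.0249] y [-0.0325  0.0094]
scene all toolz0.03 66 x [-0.0226  0.024 ] y [-0.031   0.0106]
[464 172]
```

View pics/h1.png

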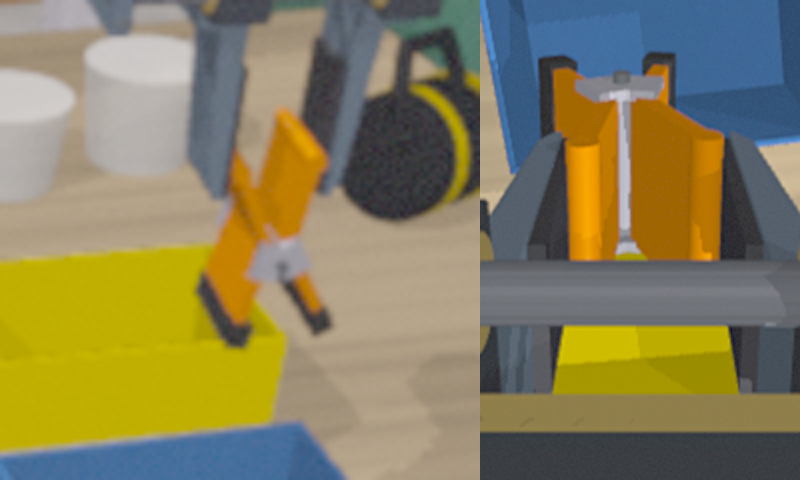

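The clip is fully open in the fingers but rolled about its x axis (left half: jaw pads at (235,340) and (320,325), levers at (240,165) and (300,130)). I'll measure the roll and compensate by tilting the tool.

```bash
cat > roll.py <<'E'
from h import *
def roll():
    o=manip.get_obs();e=o['ee_pos'];T=R.from_quat(o['ee_rot']).as_matrix()
    for n in ('wrist','scene'):
        f=grab(n);W=cloud(f);I=f['frame'].astype(int);P=(W-e)@T
        org=(I[...,0]>1.6*I[...,2])&(I[...,0]>I[...,1]*1.35)
        near=(abs(P[...,0])<.035)&(abs(P[...,1])<.045)
        for s in (-1,1):
            b=org&near&(P[...,1]*s>.004)&(abs(P[...,0])<.022)&(P[...,2]<-.025)&(P[...,2]>-.075)
            q=P[b]
            if len(q)>20:
                zt=np.percentile(q[:,2],4);k=q[q[:,2]<zt+.004];print(n,'bar side',s,'ztop',zt.round(4),'y',np.median(k[:,1]).round(4),len(q))
        if n=='scene':
            dark=near&(I.sum(-1)<140)&(P[...,2]>.005)&(P[...,2]<.06)
            m,lab,st,_=cv2.connectedComponentsWithStats(dark.astype(np.uint8))
            for i in range(1,m):
                if st[i,4]>15:
                    q=P[lab==i];print('pad',st[i].tolist(),'med',np.median(q,0).round(4),'lo',np.percentile(q,3,0).round(4),'hi',np.percentile(q,97,0).round(4))
            ff=near&(P[...,0]>.014)&(P[...,0]<.03)
            for z0 in np.arange(-.06,.05,.006):
                q=P[ff&(P[...,2]>z0)&(P[...,2]<=z0+.006)]
                if len(q): print('front z%.3f'%(z0+.003),np.sort(q[:,1]).round(3)[::max(1,len(q)//12)])
E
python3 -c "from roll import *;roll()"
```

```text
wrist bar side -1 ztop -0.0514 y -0.0137 1514
wrist bar side 1 ztop -0.0464 y 0.0148 2197
scene bar side -1 ztop -0.051 y -0.0137 261
scene bar side 1 ztop -0.0465 y 0.0146 67
pad [453, 182, 13, 17, 78] med [0.0104 0.0089 0.0306] lo [-0.0178  0.0016  0.0257] hi [0.0248 0.01   0.0359]
pad [475, 183, 11, 13, 43] med [ 0.0217 -0.0257  0.0232] lo [-0.0038 -0.0332  0.0207] hi [ 0.0242 -0.0223  0.0307]
front z-0.057 [-0.029 -0.026 -0.024 -0.022 -0.02  -0.018  0.018  0.021  0.023  0.025
  0.028  0.029]
front z-0.051 [-0.028 -0.025 -0.024 -0.022 -0.02  -0.016 -0.013 -0.012  0.019  0.022
  0.024  0.027  0.028]
front z-0.045 [-0.027 -0.024 -0.022 -0.017 -0.013 -0.011 -0.011  0.012  0.015  0.017
  0.019  0.021  0.024  0.027  0.029]
front z-0.039 [-0.026 -0.024 -0.021 -0.019 -0.015 -0.012 -0.011  0.012  0.015  0.019
  0.022  0.025  0.027]
front z-0.033 [-0.027 -0.023 -0.021 -0.019 -0.014 -0.011 -0.011 -0.01   0.009  0.01
  0.012  0.019  0.022  0.024]
front z-0.027 [-0.015 -0.013 -0.012 -0.012 -0.01  -0.01  -0.009 -0.009  0.004  0.006
  0.007  0.007  0.008  0.01 ]
front z-0.021 [-0.014 -0.012 -0.
[... 531 characters left out ...]
5 -0.005
 -0.003 -0.001 -0.     0.001  0.003  0.003  0.004  0.005]
front z0.009 [-0.024 -0.023 -0.022 -0.021 -0.02  -0.019 -0.018 -0.     0.001  0.003
  0.003  0.004  0.004  0.004  0.005]
front z0.015 [-0.027 -0.025 -0.024 -0.023 -0.023 -0.021  0.001  0.002  0.004  0.005
  0.005  0.006  0.006  0.007]
front z0.021 [-0.031 -0.03  -0.03  -0.029 -0.028 -0.027 -0.025 -0.024 -0.024 -0.023
  0.002  0.003  0.004  0.005  0.007  0.007  0.007]
front z0.027 [-0.036 -0.033 -0.031 -0.029 -0.027 -0.025 -0.022  0.002  0.003  0.005
  0.007  0.008  0.009]
front z0.033 [-0.031 -0.027  0.002  0.004  0.004  0.006  0.008  0.009  0.009  0.009
  0.01   0.01 ]
front z0.039 [0.001 0.002 0.003 0.003 0.004 0.004 0.01 ]
```

Bars and jaws both give a roll of about 10°. Turn to the card's yaw, carry the clip towards the card, then tilt rx by −10°.

Call:
play_rows(motion=[{"x": 0, "y": 0, "z": 0, "rx": 0, "ry": 0, "rz": 0.28, "claw": 25}, {"x": 0, "y": 0.3, "z": 0, "rx": 0, "ry": 0, "rz": 0, "claw": 25}, {"x": 0, "y": 0.6, "z": 0, "rx": 0, "ry": 0, "rz": 0, "claw": 25}, {"x": 0, "y": 0.95, "z": 0, "rx": 0, "ry": 0, "rz": 0, "claw": 25}, {"x": 0, "y": 0.95, "z": 0, "rx": 0, "ry": 0, "rz": 0, "claw": 25}, {"x": 0, "y": 0.95, "z": 0, "rx": 0, "ry": 0, "rz": 0, "claw": 25}, {"x": 0, "y": 0.95, "z": 0, "rx": 0, "ry": 0, "rz": 0, "claw": 25}, {"x": 0, "y": 0.95, "z": 0, "rx": 0, "ry": 0, "rz": 0, "claw": 25}, {"x": 0, "y": 0.95, "z": 0, "rx": 0, "ry": 0, "rz": 0, "claw": 25}, {"x": 0, "y": 0.95, "z": 0, "rx": 0, "ry": 0, "rz": 0, "claw": 25}, {"x": 0, "y": 0.95, "z": 0, "rx": 0, "ry": 0, "rz": 0, "claw": 25}, {"x": 0, "y": 0.95, "z": 0, "rx": 0, "ry": 0, "rz": 0, "claw": 25}, {"x": 0, "y": 0.95, "z": 0, "rx": 0, "ry": 0, "rz": 0, "claw": 25}, {"x": 0, "y": 0.95, "z": 0, "rx": 0, "ry": 0, "rz": 0, "claw": 25}, {"x": 0, "y": 0.95, "z": 0, "rx": 0, "ry": 0, "rz": 0, "claw": 25}, {"x": 0, "y": 0.95, "z": 0, "rx": 0, "ry": 0, "rz": 0, "claw": 25}, {"x": 0, "y": 0.6, "z": 0, "rx": 0, "ry": 0, "rz": 0, "claw": 25}, {"x": 0, "y": 0.3, "z": 0, "rx": -0.4, "ry": 0, "rz": 0, "claw": 25}, {"x": 0, "y": 0, "z": 0, "rx": -0.6, "ry": 0, "rz": 0, "claw": 25}, {"x": 0, "y": 0, "z": 0, "rx": 0, "ry": 0, "rz": 0, "claw": 25}])

```text
t: 21.5
ee_pos: [0.4793, -0.1613, 0.2282]
ee_rot: [0.993, -0.084, -0.008, 0.087]
ft_force: [-0.2, 0.1, -0.4]
grip_width: 0.0363
```

```bash
cat > rel.py <<'E'
from h import *
# clip & card measured in the card's frame (origin nominal card edge mid, x along edge, y normal)
a=np.radians(-9.8);B=np.array([[np.cos(a),-np.sin(a),0],[np.sin(a),np.cos(a),0],[0,0,1]]);O0=np.array([.4735,-.2568,.140])
def rel(show=None):
    o=manip.get_obs();T=R.from_quat(o['ee_rot']).as_matrix();e=(o['ee_pos']-O0)@B
    print('ee in card frame',e.round(4),'euler',R.from_matrix(B.T@T).as_euler('xyz',degrees=True).round(1),'F',o['ft_force'].round(1),'w',o['grip_width'].round(4))
    f=grab('scene');W=cloud(f);I=f['frame'].astype(int);P=(W-O0)@B
    c=(abs(P[...,0])<.07)&(abs(P[...,1])<.02)&(P[...,2]>-.06)&(P[...,2]<.003)&(I.min(-1)>90)
    q=P[c];print('card x',np.percentile(q[:,0],[1,99]).round(4),'y',np.percentile(q[:,1],[5,50,95]).round(4),'ztop',np.percentile(q[:,2],99).round(4),len(q))
    N=np.array(e);D=P-N
    near=(abs(D[...,0])<.035)&(abs(D[...,1])<.05)&(D[...,2]>-.05)&(D[...,2]<.075)
    ff=near&(D[...,0]>.012)
    for z0 in np.arange(-.045,.065,.006):
        k=P[ff&(D[...,2]>z0)&(D[...,2]<=z0+.006)][:,1];k=np.sort(k)
        if len(k)>2:
            g=np.where(np.diff(k)>.006)[0];s=np.split(k,g+1);print('z %.3f'%(z0+.003+e[2]),[(x[0].round(4),x[-1].round(4)) for x in s])
    org=near&(I[...,0]>1.6*I[...,2])&(I[...,0]>I[...,1]*1.35);q=P[org]
    print('clip x',np.percentile(q[:,0],[1,99]).round(4),'zrange',np.percentile(q[:,2],[1,99]).round(4))
    for s in (-1,1):
        b=q[(q[:,2]>e[2]+.03)&((q[:,1]-e[1])*s>-.0)]
        if len(b)>10:print('bar',s,'top',np.percentile(b[:,2],96).round(4),'y',np.median(b[b[:,2]>np.percentile(b[:,2],75)][:,1]).round(4),len(b))
    dark=near&(I.sum(-1)<140)&(D[...,2]<.0)
    m,lab,st,_=cv2.connectedComponentsWithStats(dark.astype(np.uint8))
    for i in range(1,m):
        if st[i,4]>15:
            q=P[lab==i];print('pad',st[i].tolist(),'lo',np.percentile(q,3,0).round(4),'hi',np.percentile(q,97,0).round(4))
    if show:
        u,v=px(f,O0+B@np.array([0,0,.03])).astype(int)
        i=cv2.resize(f['frame'][max(0,v-80):v+80,max(0,u-80):u+80],(560,560),interpolation=2)
        cv2.imwrite('pics/'+show,i[:,:,::-1])
E
python3 -c "from rel import *;rel('r1.png')"
```

```text
Traceback (most recent call last):
  File "rel.py", line 6, in rel
    print('ee in card frame',e.round(4),'euler',R.from_matrix(B.T@T).as_euler('xyz',degrees=True).round(1),'F',o['ft_force'].round(1),'w',o['grip_width'].round(4))
                                                                                                                                          ^^^^^^^^^^^^^^^^^^^^^
AttributeError: 'float' object has no attribute 'round'
```

```bash
sed -i "s/o\['grip_width'\].round(4)/round(o['grip_width'],4)/" rel.py; python3 -c "from rel import *;rel('r1.png')"
```

```text
ee in card frame [-0.0106  0.0951  0.0882] euler [1.7e+02 0.0e+00 1.0e-01] F [-0.2  0.1 -0.4] w 0.0363
card x [-0.0585  0.0599] y [-0.0005  0.0026  0.0035] ztop 0.0013 606
z 0.052 [(np.float64(0.0795), np.float64(0.0879)), (np.float64(0.117), np.float64(0.1256))]
z 0.058 [(np.float64(0.0794), np.float64(0.0915)), (np.float64(0.114), np.float64(0.1252))]
z 0.064 [(np.float64(0.0821), np.float64(0.0913)), (np.float64(0.1139), np.float64(0.1227))]
z 0.070 [(np.float64(0.0868), np.float64(0.0914)), (np.float64(0.1138), np.float64(0.1203))]
z 0.076 [(np.float64(0.0876), np.float64(0.0932)), (np.float64(0.1127), np.float64(0.1183))]
z 0.082 [(np.float64(0.0901), np.float64(0.1166))]
z 0.088 [(np.float64(0.0895), np.float64(0.1146))]
z 0.094 [(np.float64(0.092), np.float64(0.1139))]
z 0.100 [(np.float64(0.0946), np.float64(0.1115))]
z 0.106 [(np.float64(0.0924), np.float64(0.0989)), (np.float64(0.1068), np.float64(0.1132))]
z 0.112 [(np.float64(0.0917), np.float64(0.0979)), (np.float64(0.1095), np.float64(0.1236))]
z 0.118 [(np.float64(0.0774), np.float64(0.0821)), (np.float64(0.0898), np.f
[... 184 characters left out ...]
.float64(0.0928)), (np.float64(0.1141), np.float64(0.1313))]
z 0.136 [(np.float64(0.0764), np.float64(0.0924)), (np.float64(0.1148), np.float64(0.1331))]
z 0.142 [(np.float64(0.0761), np.float64(0.0867)), (np.float64(0.1243), np.float64(0.1342))]
z 0.148 [(np.float64(0.0772), np.float64(0.0869)), (np.float64(0.1246), np.float64(0.1369))]
z 0.154 [(np.float64(0.0782), np.float64(0.0888)), (np.float64(0.1261), np.float64(0.1372))]
clip x [-0.0358  0.012 ] zrange [0.062 0.142]
bar -1 top 0.137 y 0.0891 180
bar 1 top 0.148 y 0.1204 104
pad [228, 183, 10, 19, 82] lo [-0.031   0.1175  0.0539] hi [0.0122 0.1256 0.0645]
pad [209, 188, 9, 14, 42] lo [-0.0181  0.0834  0.0528] hi [0.0133 0.0918 0.063 ]
```

View pics/r1.png

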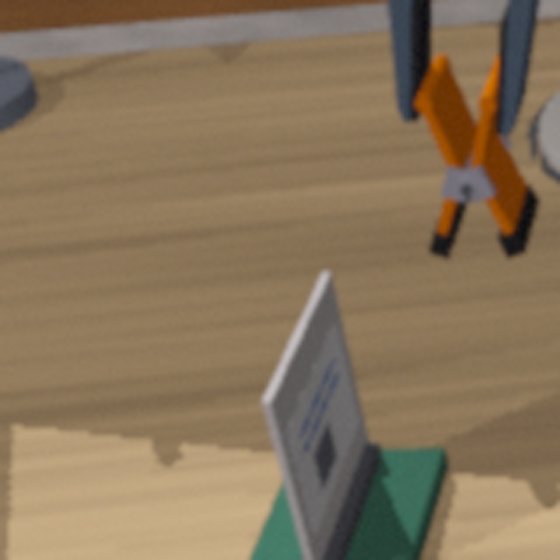

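The clip is now upright: pads at (440,240) and (517,238), pivot (465,185), with the card's top edge running from (327,275) to (268,400). Next I'll centre the clip above the card.

Call:
play_rows(motion=[{"x": 0.05, "y": 0.4, "z": 0.07, "rx": 0, "ry": 0, "rz": 0, "claw": 25}, {"x": 0.09, "y": 0.7, "z": 0.123, "rx": 0, "ry": 0, "rz": 0, "claw": 25}, {"x": 0.09, "y": 0.7, "z": 0.123, "rx": 0, "ry": 0, "rz": 0, "claw": 25}, {"x": 0.09, "y": 0.7, "z": 0.123, "rx": 0, "ry": 0, "rz": 0, "claw": 25}, {"x": 0.07, "y": 0.5, "z": 0.09, "rx": 0, "ry": 0, "rz": 0, "claw": 25}, {"x": 0.03, "y": 0.35, "z": 0.06, "rx": 0, "ry": 0, "rz": 0, "claw": 25}, {"x": 0, "y": 0, "z": 0, "rx": 0, "ry": 0, "rz": 0, "claw": 25}, {"x": 0, "y": 0, "z": 0, "rx": 0, "ry": 0, "rz": 0, "claw": 25}])

```text
t: 22.55
ee_pos: [0.4746, -0.2647, 0.2285]
ee_rot: [0.993, -0.085, -0.007, 0.087]
ft_force: [-0.5, -0.4, -1.1]
grip_width: 0.0363
```

```bash
python3 -c "from rel import *;rel('r2.png')" | sed 's/np.float64//g'; python3 - <<'E'
from rel import *
f=grab('top');W=cloud(f);P=(W-O0)@B
# clip levers/jaws from the top, if visible, and card
I=f['frame'].astype(int);org=(I[...,0]>1.6*I[...,2])&(I[...,0]>I[...,1]*1.35)&(abs(P[...,0])<.06)&(abs(P[...,1])<.06)&(P[...,2]>0)
print(org.sum())
E
```

```text
ee in card frame [ 0.0024 -0.0076  0.0885] euler [170.   0.  -0.] F [-0.5 -0.4 -1.1] w 0.0363
card x [-0.0601  0.0598] y [-0.0007  0.0026  0.0035] ztop 0.0013 622
z 0.052 [((-0.0227), (-0.0131)), ((0.0138), (0.0236))]
z 0.058 [((-0.0207), (-0.0108)), ((0.012), (0.0232))]
z 0.064 [((-0.0208), (-0.0112)), ((0.0112), (0.0213))]
z 0.070 [((-0.0165), (-0.012)), ((0.0119), (0.018))]
z 0.076 [((-0.0148), (-0.0093)), ((0.0091), (0.0166))]
z 0.082 [((-0.0131), (0.0133))]
z 0.088 [((-0.0118), (0.0129))]
z 0.094 [((-0.0105), (0.0108))]
z 0.100 [((-0.0092), (0.0088))]
z 0.106 [((-0.0103), (-0.0027)), ((0.0058), (0.0104))]
z 0.112 [((-0.0112), (-0.0046)), ((0.0064), (0.0197))]
z 0.118 [((-0.0222), (-0.0222)), ((-0.0133), (-0.006)), ((0.0086), (0.0254))]
z 0.124 [((-0.0258), (-0.0072)), ((0.0107), (0.0275))]
z 0.130 [((-0.0269), (-0.009)), ((0.0115), (0.029))]
z 0.136 [((-0.0267), (-0.0096)), ((0.0121), (0.0309))]
z 0.142 [((-0.0255), (-0.0158)), ((0.0214), (0.0319))]
z 0.148 [((-0.0258), (-0.0148)), ((0.0215), (0.0341))]
z 0.154 [((-0.0256), (-0.0135)), ((0.0229), (0.0351))]
clip x [-0.0222  0.025 ] zrange [0.0623 0.1374]
bar -1 top 0.1371 y -0.0131 219
bar 1 top 0.1369 y 0.0155 99
pad [166, 187, 13, 19, 106] lo [-0.0201  0.0151  0.0543] hi [0.0254 0.0232 0.0647]
pad [146, 192, 13, 15, 70] lo [-0.015  -0.0196  0.0523] hi [ 0.0252 -0.0108  0.0637]
0
```

Call:
play_rows(motion=[{"x": -0.03, "y": -0.035, "z": 0.2, "rx": 0, "ry": 0, "rz": 0, "claw": 25}, {"x": 0, "y": -0.07, "z": 0.4, "rx": 0, "ry": 0, "rz": 0, "claw": 25}, {"x": 0, "y": -0.07, "z": 0.4, "rx": 0, "ry": 0, "rz": 0, "claw": 25}, {"x": 0, "y": -0.07, "z": 0.4, "rx": 0, "ry": 0, "rz": 0, "claw": 25}, {"x": 0, "y": -0.053, "z": 0.3, "rx": 0, "ry": 0, "rz": 0, "claw": 25}, {"x": 0, "y": -0.035, "z": 0.2, "rx": 0, "ry": 0, "rz": 0, "claw": 25}, {"x": 0, "y": -0.018, "z": 0.09, "rx": 0, "ry": 0, "rz": 0, "claw": 25}, {"x": 0, "y": 0, "z": 0, "rx": 0, "ry": 0, "rz": 0, "claw": 25}, {"x": 0, "y": 0, "z": 0, "rx": 0, "ry": 0, "rz": 0, "claw": 25}])

```text
t: 23.78
ee_pos: [0.4739, -0.265, 0.1682]
ee_rot: [0.993, -0.085, -0.007, 0.087]
ft_force: [-1.6, -0.3, -1.5]
grip_width: 0.0362
```

```bash
python3 -c "from rel import *;rel('r3.png')" | sed 's/np.float64//g'
```

```text
ee in card frame [ 0.0018 -0.008   0.0282] euler [170.  -0.  -0.] F [-1.6 -0.3 -1.5] w 0.0362
card x [-0.0582  0.0604] y [-0.0005  0.0026  0.0034] ztop 0.0012 463
z -0.014 [((0.0018), (0.0035))]
z -0.008 [((-0.0228), (-0.0137)), ((0.0021), (0.0034)), ((0.0122), (0.0223))]
z -0.002 [((-0.0217), (-0.0113)), ((-0.0011), (0.0037)), ((0.0097), (0.0234))]
z 0.004 [((-0.0206), (-0.0113)), ((-0.0005), (-0.0)), ((0.0122), (0.0207))]
z 0.010 [((-0.017), (-0.0115)), ((0.0107), (0.0177))]
z 0.016 [((-0.0158), (-0.0092)), ((0.0088), (0.0147))]
z 0.022 [((-0.0129), (0.0132))]
z 0.028 [((-0.012), (0.0128))]
z 0.034 [((-0.0098), (0.0103))]
z 0.040 [((-0.0093), (0.0084))]
z 0.046 [((-0.0112), (-0.0032)), ((0.0042), (0.0102))]
z 0.052 [((-0.011), (-0.0054)), ((0.0068), (0.0121)), ((0.0199), (0.0199))]
z 0.058 [((-0.0142), (-0.0071)), ((0.0076), (0.0259))]
z 0.064 [((-0.0268), (-0.0082)), ((0.0091), (0.0269))]
z 0.070 [((-0.0277), (-0.0101)), ((0.0112), (0.0293))]
z 0.076 [((-0.028), (-0.0106)), ((0.012), (0.0306))]
z 0.082 [((-0.0262), (-0.0169)), ((0.0202), (0.0313))]
z 0.088 [((-0.0265), (-0.0156)), ((0.0208), (0.0329))]
z 0.094 [((-0.0252), (-0.0145)), ((0.0221), (0.0349))]
clip x [-0.0227  0.0243] zrange [0.0018 0.0784]
bar -1 top 0.0769 y -0.014 210
bar 1 top 0.0828 y 0.0163 91
pad [173, 216, 12, 20, 98] lo [-0.0192  0.0147 -0.0061] hi [0.025  0.023  0.0041]
pad [154, 222, 10, 13, 51] lo [-0.0065 -0.0201 -0.0063] hi [ 0.0249 -0.0113  0.0041]
```

View pics/r3.png

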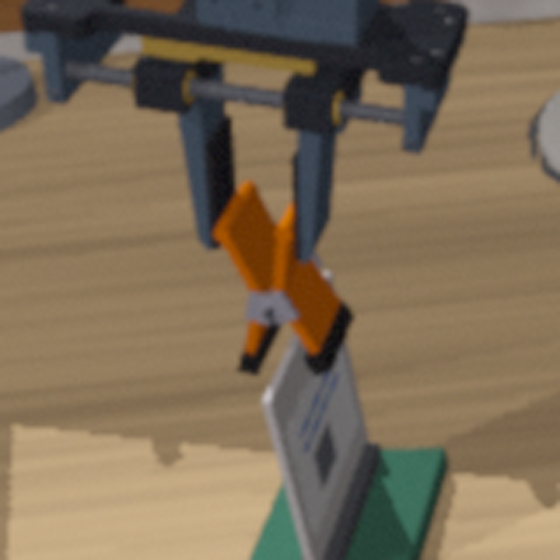

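The jaws straddle the card's edge at its middle (pads at (252,362) and (330,350)) and the card hasn't moved. A last check of the lid and bystanders, then hand in.

Call:
play_rows(motion=[{"x": 0, "y": 0, "z": 0, "rx": 0, "ry": 0, "rz": 0, "claw": 25}, {"x": 0, "y": 0, "z": 0, "rx": 0, "ry": 0, "rz": 0, "claw": 25}, {"x": 0, "y": 0, "z": 0, "rx": 0, "ry": 0, "rz": 0, "claw": 25}, {"x": 0, "y": 0, "z": 0, "rx": 0, "ry": 0, "rz": 0, "claw": 25}])

```text
t: 24.32
ee_pos: [0.4737, -0.2649, 0.1678]
ee_rot: [0.993, -0.085, -0.007, 0.087]
ft_force: [-0.6, -0.6, -0.7]
grip_width: 0.036
```

```bash
python3 -c "from rel import *;rel()" | sed 's/np.float64//g' | grep -E 'ee|card|bar|pad|clip|-0.008 '; python3 - <<'E'
from h import *
f=grab('top');W=cloud(f);X,Y,Z=[W[...,i] for i in range(3)];I=f['frame'].astype(int)
l=(Z>.007)&(Z<.02)&(abs(X-.44)<.09)&(abs(Y+.011)<.11)&(I.min(-1)>45)
l=cv2.morphologyEx(l.astype(np.uint8),cv2.MORPH_OPEN,np.ones((5,5)))>0
print('lid',cv2.minAreaRect(W[l][:,:2].astype(np.float32)),np.median(Z[l]),'tilt',np.linalg.lstsq(np.c_[W[l][:,:2],np.ones(l.sum())],Z[l],rcond=None)[0])
for x,y in ((.639,.0535),(.6455,-.0486)):
    k=(Z>.06)&(np.hypot(X-x,Y-y)<.04);print('jar',W[k].mean(0).round(4))
manip.close_job()
E
```

```text
ee in card frame [ 0.0016 -0.008   0.0278] euler [170.   0.  -0.] F [-0.6 -0.6 -0.7] w 0.036
card x [-0.06    0.0601] y [-0.0006  0.0026  0.0035] ztop 0.0008 460
z -0.008 [((-0.0227), (-0.0138)), ((0.0017), (0.0031)), ((0.0136), (0.0228))]
clip x [-0.0229  0.0243] zrange [0.0015 0.0778]
bar -1 top 0.0766 y -0.014 206
bar 1 top 0.0832 y 0.0173 93
pad [173, 216, 12, 19, 97] lo [-0.019   0.0142 -0.0062] hi [0.025  0.0229 0.004 ]
pad [154, 222, 10, 13, 49] lo [-0.0045 -0.0204 -0.0061] hi [ 0.0244 -0.0111  0.0031]
lid ((0.44277578592300415, -0.012914188206195831), (0.16224485635757446, 0.11311168968677521), 89.44983673095703) 0.012426492929230148 tilt [ 0.00127114 -0.00080169  0.01187406]
jar [0.6393 0.0542 0.0721]
jar [ 0.6463 -0.0475  0.0725]
the job is handed in; nothing more can be done
```

The job was handed in at about 24.5 s. The lid is on the mat, and the clip is held squeezed open over the middle of the card's top edge.

- **Lid:** it lies flat and right way up, within about 2 mm of the mat's centre (plate top at 12.4 mm, no measurable tilt).
- **Clip:** the jaws are at the stop, with a finger opening of 36 mm at 28 N. The tips are about 10 mm below the card's edge, centred within about 2 mm along it. There is roughly 10 mm or more of clearance on each side, and the wrist force is about 1 N.
- **Bystanders:** the card showed no shift. The jars were still within about 1 mm of where they started. I did not re-measure the hammer; the arm never went near it.

Three things did not go to plan or did not agree:

- **First grasp missed:** the real fingertips sit about 29 mm behind the reported TCP, so the fingers first closed above the knob. No force was seen, and I corrected for it from the cameras.
- **Clip rolled when squeezed:** it tilted about 10° in the fingers, so the tool is tilted 10° to keep the clip upright.
- **One disagreeing check:** in the last two checks the reading for one lever bar came out 6 mm higher than the other. It looks contaminated by the finger beside it, because both jaw pads read level and the bars read level just before the final descent.

I viewed 10 pictures.

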